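Put the stall lanterns' packs on charge and lock them in

TASK

Put the book stall's lantern packs on charge for the night. First, with the case still empty, test the breaker on the supply box: press its yellow test button so that the blue lever drops, then lift the lever back up until it stays. Then lay every orange-topped pack flat in a charging place of its own, and only when all are in shut the clear lid and slide its red-knobbed bolt home into the keeper; leave the books, mug and lantern where they are.

Things in the scene. Friction and masses are not known exactly. Their poses are not given: they have to be found in the camera images.
- supply: The stall's supply box, fixed: a black rubber housing tilted in a yellow tube frame 250 (x) x 190 (y) x 175 mm high, with an earth-leakage breaker on its sloping face. Origin under its centre on the table; x points away from the low front edge (towards the high back), z up.
- rcd_face (a point): Centre of the breaker's white face (105 x 115 mm, 115 mm above the table), which slopes up at 30 degrees. Axes: x up the slope, y across the face, z square out of the face. The housing's edge lies 85 mm down the slope (-x) and 10 mm lower; the frame tubes run at y = +-86 mm and do not stand above the face.
- button_top (a point): Centre of the top of the yellow round test button (24 mm across, its top 13 mm above the face, at y = -30 mm of the face). It goes straight in along -z of the face. Axes as rcd_face.
- test_button (a joint): How far the test button is pressed in, m: 0 out, 0.007 fully in; spring, 1.2 N to start and 4 N fully in. At about 0.004 it trips the latch and the lever drops.
- lever_tip (a point): Middle of the outer end of the blue lever. The lever turns about an axis along the face's y at y = +28 mm, 6 mm under the face; it is 62 mm long from that axis, its paddle (the outer 32 mm) 34 mm wide and 10 mm thick, free to be pushed from below with closed fingertips.
- lever (a joint): Lever angle, rad: 0 = up, latched on (it leans 0.5 rad up the slope from square to the face); 1.05 = dropped (leans 0.55 rad down the slope, towards the front). A light spring drops it when the test button frees its latch. To latch, it must be pushed up past 0 against its stop at -0.08 (about 5 N at the paddle); released it rests at 0.02, or drops again if it did not latch.
- charger: The charging case, fixed: a green steel tray 152 (x) x 336 (y) x 68 mm high, inside 140 x 324 mm, floor 14 mm above the table, walls 6 mm; three black ribs 12 mm high and 4 mm thick along x part it into four places 77 mm wide in a row along y. Origin under its centre on the table; x points to the hinge side, y along the row, z up. Packs lie with their long side along x.
- place0 (a point): Centre of the floor of charging place 0 (140 x 77 mm, y = -121.5 mm of the charger). Axes as the charger.
- place1 (a point): Centre of the floor of charging place 1 (140 x 77 mm, y = -40.5 mm of the charger). Axes as the charger.
- place2 (a point): Centre of the floor of charging place 2 (140 x 77 mm, y = 40.5 mm of the charger). Axes as the charger.
- place3 (a point): Centre of the floor of charging place 3 (140 x 77 mm, y = 121.5 mm of the charger). Axes as the charger.
- keeper (a point): Centre of the opening of the steel keeper that takes the bolt's rod, at x = -56, y = -179 mm of the charger, 90 mm above the table. The keeper (32 x 14 mm) stands outside the tray's -y wall, out to y = -186 mm, up to 107 mm above the table. Axes as the charger.
- lid_hinge (a point): Middle of the lid's hinge line, which runs along the charger's y at its x = +72 mm, 72 mm above the table. Axes as the charger.
- lid_edge (a point): Middle of the lid's free edge, 150 mm from the hinge line. The lid is a clear plate in an aluminium frame, 150 x 330 x 8 mm, with a black pull tab (70 mm wide, sticking out 21 mm) on that edge at y = +50 mm of the charger and the bolt near that edge on the other side. The open lid stands up to 245 mm above the table.
- lid (a joint): Lid angle, rad: 0 shut, 1.58 to 1.75 as it starts (1.75 is its stop), standing open on the hinge side (+x). Its hinge is stiff: 2 to 3 N at the edge moves it; it stays where it is left while steep and sinks shut by itself below about 0.8.
- bolt_knob (a point): Centre of the red knob (20 mm across, 22 mm high) of the steel barrel bolt on the lid. With the lid shut it is 113 mm above the table and its underside 30 mm above the lid's centre plane; the two bolt guides reach 27 mm above that plane, at y = -45 and -145 mm of the charger. Axes as the lid (as the charger when the lid is shut).
- bolt (a joint): How far the bolt is slid, m: 0 drawn back, 0.045 home, its rod through the steel keeper on the tray's -y side. It slides towards the charger's -y when the lid is shut; friction about 1.5 N. A bolt slid out early strikes the keeper and stops the lid from shutting.
- pack0: A lantern battery pack, black with orange top, 100 (x) x 50 (y) x 45 mm high, 0.3 to 0.5 kg. Origin at the centre of its underside; x along its length, z up. May be absent (None).
- pack1: A lantern battery pack, black with orange top, 100 (x) x 50 (y) x 45 mm high, 0.3 to 0.5 kg. Origin at the centre of its underside; x along its length, z up. May be absent (None).
- pack2: A lantern battery pack, black with orange top, 100 (x) x 50 (y) x 45 mm high, 0.3 to 0.5 kg. Origin at the centre of its underside; x along its length, z up. May be absent (None).
- pack3: A lantern battery pack, black with orange top, 100 (x) x 50 (y) x 45 mm high, 0.3 to 0.5 kg. Origin at the centre of its underside; x along its length, z up. May be absent (None).
- book_stack: A bystander: a stack of three books, about 150 x 210 x 50 mm; origin under its centre.
- mug: A bystander: a blue mug, 76 mm across, 90 mm high; origin under its centre.
- lantern: A bystander: a standing lantern, 84 mm across, 145 mm high with its wire handle; origin under its centre.
Mind the look-alikes: they are no part of the job. What is shaped like the pack2 but brown, green or purple is not meant.

How it is judged (in metres and radians):
On the way, in this order (a step that is already met when the one before it is completed fails the run):
1. the test button is pressed while the lever is up and no pack is in the charging case (value of joint test_button above 0.003 m and value of joint lever below 0.3 rad and (y of pack0 in the frame of charger below -0.17 m or y of pack0 in the frame of charger above 0.17 m or x of pack0 in the frame of charger below -0.08 m or x of pack0 in the frame of charger above 0.08 m) and (y of pack1 in the frame of charger below -0.17 m or y of pack1 in the frame of charger above 0.17 m or x of pack1 in the frame of charger below -0.08 m or x of pack1 in the frame of charger above 0.08 m) and (y of pack2 in the frame of charger below -0.17 m or y of pack2 in the frame of charger above 0.17 m or x of pack2 in the frame of charger below -0.08 m or x of pack2 in the frame of charger above 0.08 m) and (y of pack3 in the frame of charger below -0.17 m or y of pack3 in the frame of charger above 0.17 m or x of pack3 in the frame of charger below -0.08 m or x of pack3 in the frame of charger above 0.08 m)).
2. the lever has dropped (value of joint lever above 0.8 rad and (y of pack0 in the frame of charger below -0.17 m or y of pack0 in the frame of charger above 0.17 m or x of pack0 in the frame of charger below -0.08 m or x of pack0 in the frame of charger above 0.08 m) and (y of pack1 in the frame of charger below -0.17 m or y of pack1 in the frame of charger above 0.17 m or x of pack1 in the frame of charger below -0.08 m or x of pack1 in the frame of charger above 0.08 m) and (y of pack2 in the frame of charger below -0.17 m or y of pack2 in the frame of charger above 0.17 m or x of pack2 in the frame of charger below -0.08 m or x of pack2 in the frame of charger above 0.08 m) and (y of pack3 in the frame of charger below -0.17 m or y of pack3 in the frame of charger above 0.17 m or x of pack3 in the frame of charger below -0.08 m or x of pack3 in the frame of charger above 0.08 m)), for 0.05 s.
3. the lever is back up and latched, with the fingers off it, before any pack is in the case (value of joint lever below 0.06 rad and contact force between each of the arm, the fingers and lever below 0.2 N and (y of pack0 in the frame of charger below -0.17 m or y of pack0 in the frame of charger above 0.17 m or x of pack0 in the frame of charger below -0.08 m or x of pack0 in the frame of charger above 0.08 m) and (y of pack1 in the frame of charger below -0.17 m or y of pack1 in the frame of charger above 0.17 m or x of pack1 in the frame of charger below -0.08 m or x of pack1 in the frame of charger above 0.08 m) and (y of pack2 in the frame of charger below -0.17 m or y of pack2 in the frame of charger above 0.17 m or x of pack2 in the frame of charger below -0.08 m or x of pack2 in the frame of charger above 0.08 m) and (y of pack3 in the frame of charger below -0.17 m or y of pack3 in the frame of charger above 0.17 m or x of pack3 in the frame of charger below -0.08 m or x of pack3 in the frame of charger above 0.08 m)), for 0.2 s.
4. every pack lies flat in a charging place, the lid still open ((horizontal distance between pack0 and place0 below 0.028 m or horizontal distance between pack0 and place1 below 0.028 m or horizontal distance between pack0 and place2 below 0.028 m or horizontal distance between pack0 and place3 below 0.028 m) and z of each of pack0, pack1, pack2, pack3 in the frame of charger below 0.021 m and angle between each of pack0, pack1, pack2, pack3's own z axis and vertical below 0.12 rad and (horizontal distance between pack1 and place0 below 0.028 m or horizontal distance between pack1 and place1 below 0.028 m or horizontal distance between pack1 and place2 below 0.028 m or horizontal distance between pack1 and place3 below 0.028 m) and (horizontal distance between pack2 and place0 below 0.028 m or horizontal distance between pack2 and place1 below 0.028 m or horizontal distance between pack2 and place2 below 0.028 m or horizontal distance between pack2 and place3 below 0.028 m) and (horizontal distance between pack3 and place0 below 0.028 m or horizontal distance between pack3 and place1 below 0.028 m or horizontal distance between pack3 and place2 below 0.028 m or horizontal distance between pack3 and place3 below 0.028 m) and value of joint lid above 1 rad), for 0.2 s.
5. the lid is shut, the bolt not yet slid out (value of joint lid below 0.05 rad and value of joint bolt below 0.03 m), for 0.1 s.
6. the bolt is home in its keeper with the lid shut (value of joint lid below 0.05 rad and value of joint bolt above 0.04 m), for 0.2 s.
At the end, for the whole second after the job is handed in: The lever is up and latched (within 0.06 rad of 0), every pack lies flat (within 0.12 rad and 7 mm of the floor) in a charging place (centre within 28 mm), at rest; the lid is shut (within 0.05 rad) and the bolt at least 40 mm home in the keeper (all of step 6 and value of joint lever below 0.06 rad and value of joint test_button below 0.002 m and (horizontal distance between pack0 and place0 below 0.028 m or horizontal distance between pack0 and place1 below 0.028 m or horizontal distance between pack0 and place2 below 0.028 m or horizontal distance between pack0 and place3 below 0.028 m) and z of each of pack0, pack1, pack2, pack3 in the frame of charger below 0.021 m and angle between each of pack0, pack1, pack2, pack3's own z axis and vertical below 0.12 rad and (horizontal distance between pack1 and place0 below 0.028 m or horizontal distance between pack1 and place1 below 0.028 m or horizontal distance between pack1 and place2 below 0.028 m or horizontal distance between pack1 and place3 below 0.028 m) and (horizontal distance between pack2 and place0 below 0.028 m or horizontal distance between pack2 and place1 below 0.028 m or horizontal distance between pack2 and place2 below 0.028 m or horizontal distance between pack2 and place3 below 0.028 m) and (horizontal distance between pack3 and place0 below 0.028 m or horizontal distance between pack3 and place1 below 0.028 m or horizontal distance between pack3 and place2 below 0.028 m or horizontal distance between pack3 and place3 below 0.028 m) and linear speed of each of pack0, pack1, pack2, pack3 below 0.02 m/s); the robot touches nothing.
It fails at once if the stack of books is knocked away or over (distance of book_stack from where it was at the start of the episode above 0.04 m or angle between book_stack's own z axis and vertical above 0.35 rad).
It fails at once if the mug is knocked away or over (distance of mug from where it was at the start of the episode above 0.04 m or angle between mug's own z axis and vertical above 0.35 rad).
It fails at once if the lantern is knocked away or over (distance of lantern from where it was at the start of the episode above 0.04 m or angle between lantern's own z axis and vertical above 0.35 rad).
Of pack0, pack1, pack2, pack3 only 2 to 4 are there at a start; the rules pass over those that are not, and their reading is None.
At some moment in a run one of pack0, pack1, pack2, pack3 may be knocked a few centimetres aside while the robot is not near it.
Once in a run the grip may slacken for a moment while it holds something.
It also fails if it takes over 210 s, if anything falls off the work surface, if the arm or the gripper's body presses on something with over 40 N, if the wrist force passes 120 N, or if a joint passes its speed limit or range.

ROBOT

A 6-joint arm with a two-finger parallel gripper is mounted at the origin on the work surface. World frame = base frame: x ahead of the robot, y to its left, z up, the work surface at z = 0. Lengths are in m, angles in degrees, forces in N, time in s.
With the tool pointing down it reaches from about 0.4 to 0.825 m from the base axis. Payload 7 kg.
Tool frame: the origin (TCP) lies midway between the tips of the shut fingers; the grasp point (between the pads) lies 19 mm behind it (r.grip_depth is the distance from the TCP to the grasp point, in m); z points along the fingers, y is the line along which they close (so a half turn about z gives the same grasp; the last joint's range is limited). The gripper opens to 88 mm and grips with 3 to 60 N. Pads are 19 mm wide; open, the fingers measure 130 mm over their backs; the gripper's body (78 mm by 193 mm) begins 47 mm behind the grasp point.
Start: joints at [-53.451, 20.546, 0.682, 0, -70.136, -16.507], TCP at [0.231, -0.634, 0.227] pointing down, gripper open.
Joint ranges: [-176.03, 176.03], [-82.01, 121.73], [-58.28, 71.71], [-173.87, 95.51], [-174.79, -0.11], [-173.66, 173.66]. Speed limits (degrees/s): [136.94, 136.94, 172.46, 180, 180, 180].

INTERFACE

Orientations are given as [roll, pitch, yaw] about the fixed x, y, z axes, in that order (R = Rz(yaw) Ry(pitch) Rx(roll)).
In Python, from plant import r, capture, close_job, search_frame, outline_of gives the robot as it stands.
- The arm moves only by the shell command python3 -m creep 'ROWS' [FORCE]. ROWS is JSON, a list of rows, each a list of 7 numbers: the finger opening in mm, from 0 to 87.6, then the shift along the world's x, y, z in units of 25 mm (1.0 is 25 mm), then the turn, a rotation vector about the world's x, y, z in degrees. In form: [[hand, x, y, z, ax, ay, az], ...]. A call has 1 to 8 rows; each row shifts and turns the commanded pose from where the row before left it; what a row does not reach is not made up. A row lasts 1/12 s, in which the tool goes at most 41.7 mm and 7.16 degrees, less where a joint would pass 70% of its speed; a pose out of reach is approached as far as the arm can. A call is refused whole if a number of a shift passes 1 or a number of a turn 7.16, either way. A call with a gripper value outside its range is refused whole. The fingers move at their own pace and stop on an object; FORCE is the grip in N (left out, the last holds). Time passes only in rows, so rows that do not move let the fingers close. It gives the time, the measured TCP pose, the force, the opening and the grip force at its end, in the units of the state.
- r.get_state(): the state, without advancing time (a new reading comes with each control period).
- capture(name): name is "scene" or "top"; returns a dict with "frame" (480x640x3 uint8, red, green, blue), "K" (3x3 intrinsics, pixels), "origin" and "rotation" of the camera in the world. Camera axes: x right, y down, z forward; pixel columns grow to the right and rows downward; lengths in m; the calibration is good to about 2 mm. A picture is of the moment at which its call begins. There is no depth.
- close_job(): hands the job in; it is judged then, once.
Trained networks look in a picture, given as the dict that the camera call returned (one of the last four; its "shot" number tells which), for a name from the list of things; names that differ only in an ending like _2 or _b are one class to them, and where a whole thing is asked for, a point or a joint stands for the part that bears it (a point fixed in the world has none). Each returns a list of dicts, best first, with "conf" (0 to 1); they miss things now and then, are a little off and sometimes report something else, mostly with a low value. They report only what shows in the picture. A call takes as long as a camera call. They do not tell look-alikes from the thing itself.
- search_frame(picture, target): "bbox" ([left, top, right, bottom] in pixels, round what is visible of it).
- outline_of(picture, target): "region" (480x640 bool, what is visible of it) and "bbox" ([left, top, right, bottom] in pixels, round what is visible of it).
The state is a dict: "time_s": time; "joints": joint angles; "qd": joint speeds; "joint_torque": joint torques, N m; "tcp_pos": TCP position; "eef_rot": TCP orientation; "contact_force": force on the tool from outside, world axes, zero at the start; "moment": the same for the moment, N m; "gripper_width": finger opening in m; "gripper_force": force on a finger pad.
Only numpy, scipy, OpenCV 4.12 (cv2) and the standard library are available. Lean on these libraries where they do the work, as an engineer would, in place of code of your own. Each camera call takes 0.05 s, during which the arm holds its last target. There are 200 camera calls.

## Working session

There is one attempt and no reset: what is moved stays moved. The work goes in short steps, Python scripts to look and compute and a shell command to move; the robot and the scene stay as the last step left them, time stands still between calls to the robot, and variables do not carry over. Pictures are saved under pics/ and viewed, at most 14 in all, crops included, and the job is handed in when it is done.

```bash
ls; mkdir -p pics; cat > h.py <<'E'
import numpy as np, cv2
from plant import r, capture, close_job, search_frame, outline_of
def ray(c,u,v):
    K=np.array(c["K"]);d=np.array(c["rotation"])@np.linalg.solve(K,[u,v,1.0]);return np.array(c["origin"]),d
def onz(c,u,v,z):
    o,d=ray(c,u,v);return o+d*(z-o[2])/d[2]
def proj(c,P):
    P=np.atleast_2d(P);q=(P-np.array(c["origin"]))@np.array(c["rotation"]);q=q@np.array(c["K"]).T;return q[:,:2]/q[:,2:]
def save(c,n): cv2.imwrite("pics/"+n,c["frame"][:,:,::-1])
E
python3 - <<'E'
from h import *
np.set_printoptions(precision=3,suppress=True)
for n in("top","scene"):
    c=capture(n);save(c,n+"0.png");print(n,c["origin"],np.array(c["rotation"]).tolist(),np.array(c["K"]).tolist())
    for t in("supply","button_top","lever","charger","lid","bolt_knob","pack0","book_stack","mug","lantern"):
        print(t,[([int(x) for x in d["bbox"]],round(d["conf"],2)) for d in search_frame(c,t)][:8])
print(r.get_state())
E
```

```text
pics
top [ 0.465 -0.04   1.542] [-177.50150363632878, 0.2384894216883619, -90.3308758748834] [[536.4000637180087, 0.0, 321.32381688482195], [0.0, 536.4000637180087, 231.42227203875615], [0.0, 0.0, 1.0]]
supply [([399, 178, 520, 293], 0.6)]
button_top [([466, 242, 473, 247], 0.57)]
lever [([420, 188, 504, 273], 0.42)]
charger [([120, 180, 277, 287], 0.84)]
lid [([122, 180, 255, 235], 0.57), ([123, 182, 279, 286], 0.18)]
bolt_knob [([193, 179, 244, 201], 0.82)]
pack0 [([328, 248, 366, 276], 0.77), ([357, 289, 384, 330], 0.76), ([319, 185, 341, 225], 0.71), ([356, 196, 378, 233], 0.62), ([209, 300, 250, 338], 0.57)]
book_stack [([229, 122, 302, 176], 0.77), ([392, 147, 431, 181], 0.66), ([123, 179, 280, 289], 0.22)]
mug [([393, 146, 435, 177], 0.87)]
lantern [([327, 128, 359, 170], 0.62)]
scene [ 1.157 -0.847  1.035] [-131.97581429813545, -0.6293038106360158, 38.76043160778354] [[597.4284590231454, 0.0, 318.7765146333239], [0.0, 597.4284590231454, 237.53820233915368], [0.0, 0.0, 1.0]]
supply [([150, 298, 263, 420], 0.64), ([401, 110, 440, 228], 0.62)]
button_top [([178, 327, 190, 335], 
[... 328 characters left out ...]
368, 305], 0.73), ([253, 246, 302, 281], 0.67), ([414, 161, 437, 187], 0.34)]
book_stack [([397, 233, 486, 320], 0.76)]
mug [([290, 342, 340, 400], 0.94)]
lantern [([369, 281, 408, 351], 0.6), ([323, 263, 367, 306], 0.22)]
{'time_s': 1.1, 'joints': array([-53.451,  20.545,   0.683,  -0.001, -70.136, -16.508]), 'qd': array([ 0.067,  0.067,  0.016, -0.037,  0.046, -0.072]), 'joint_torque': array([  0.   , -58.239,  29.331,   7.002,   0.013,  -0.   ]), 'tcp_pos': array([ 0.231, -0.634,  0.227]), 'eef_rot': array([-179.998,    0.001, -159.959]), 'contact_force': array([ 0.379,  0.041, -0.209]), 'moment': array([ 0.059, -0.042, -0.02 ]), 'gripper_force': 0.0, 'gripper_width': 0.08723911452852379}
```

View pics/top0.png

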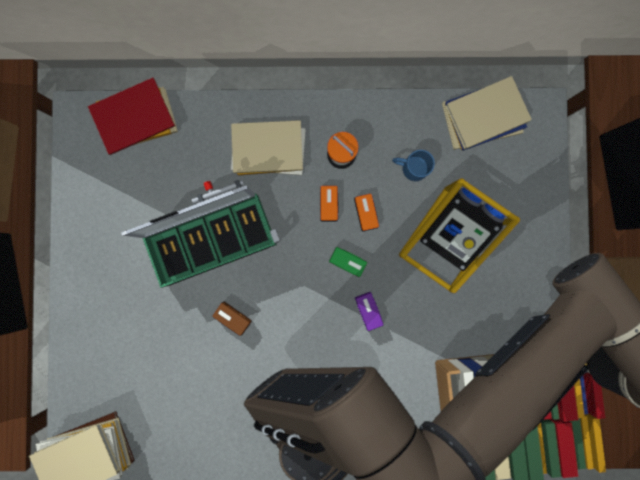

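View pics/scene0.png

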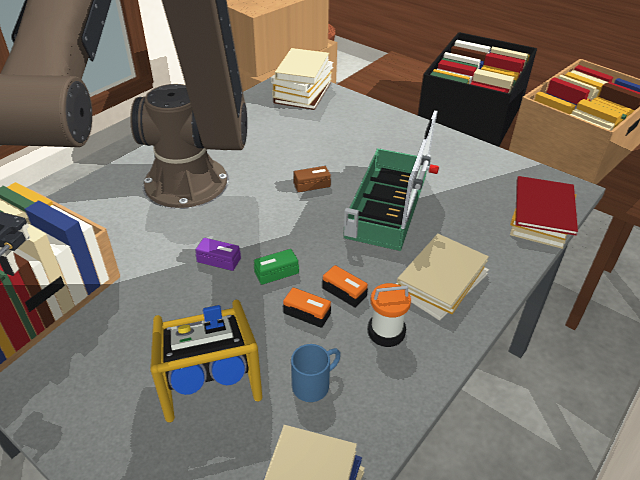

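```bash
cat > m.py <<'E'
import numpy as np, cv2
from scipy.spatial.transform import Rotation as R
import h
def cal(c):
    c=dict(c); 
    a=np.array(c["rotation"])
    if a.shape==(3,): c["rotation"]=R.from_euler("xyz",a,degrees=True).as_matrix()
    return c
def cap(n):
    c0=h.capture(n); return cal(c0),c0
E
python3 - <<'E'
from h import *; from m import *
np.set_printoptions(precision=3,suppress=True)
T,T0=cap("top");S,S0=cap("scene")
def crop(c,x,y,w,hh,s): return cv2.resize(np.ascontiguousarray(c["frame"][y:y+hh,x:x+w,::-1]),None,fx=s,fy=s,interpolation=cv2.INTER_CUBIC)
A=crop(T,395,170,130,130,4.0);B=crop(S,145,295,125,130,4.0)
B=cv2.resize(B,(280,520),) if 0 else B[:, :480][:,:]
A=cv2.resize(A,(400,400));B=cv2.resize(crop(S,145,295,130,130,4),(400,400))
cv2.imwrite("pics/sup.png",np.hstack([A,B]))
C=cv2.resize(crop(T,115,170,170,130,4),(523,400));D=cv2.resize(crop(S,335,105,115,150,4),(277,361))
D=np.vstack([D,np.zeros((39,277,3),np.uint8)])
cv2.imwrite("pics/chg.png",np.hstack([C,D]))
# packs
for c,c0,n in((T,T0,"T"),(S,S0,"S")):
    hsv=cv2.cvtColor(c["frame"],cv2.COLOR_RGB2HSV)
    m=cv2.inRange(hsv,(5,180,120),(18,255,255));k,l,st,ce=cv2.connectedComponentsWithStats(m)
    for i in range(1,k):
        if st[i,4]>60: print(n,st[i],onz(c,*ce[i],.045), cv2.minAreaRect(np.argwhere(l==i)[:,::-1].astype(np.float32)))
m=cv2.inRange(cv2.cvtColor(T["frame"],cv2.COLOR_RGB2HSV),(20,150,90),(35,255,255))[228:256,455:485]
print("btn")
k,l,st,ce=cv2.connectedComponentsWithStats(m)
for i in range(1,k):print(st[i],ce[i]+[455,228],onz(T,*(ce[i]+[455,228]),.1263))
for P in ([.6,0,0],[.4,-.3,.1]): print(proj(T,P),proj(S,P))
E
```

```text
T [328 132  30  30 585] [ 0.766 -0.093  0.045] ((342.5, 146.5), (29.0, 29.0), 90.0)
T [321 186  17  34 463] [ 0.607 -0.054  0.045] ((329.0, 202.5), (33.0, 16.0), 90.0)
T [355 194  23  36 478] [ 0.581 -0.161  0.045] ((366.5751037597656, 211.8154296875), (34.001895904541016, 16.584030151367188), 76.60750579833984)
S [323 266  44  33 664] [ 0.615 -0.062  0.045] ((344.3461608886719, 281.2692565917969), (43.288116455078125, 19.225383758544922), 29.744882583618164)
S [371 283  40  34 916] [ 0.732 -0.046  0.045] ((390.5, 299.5), (33.0, 39.0), 90.0)
S [284 288  47  31 737] [ 0.589 -0.167  0.045] ((306.4999694824219, 302.5), (44.53229522705078, 20.027170181274414), 20.924503326416016)
btn
[10 12  8  8 54] [468.63 243.5 ] [ 0.492 -0.422  0.126]
[26 24  4  4 10] [483. 254.] [ 0.464 -0.459  0.126]
[[309.547 207.879]] [[353.9  276.78]]
[[420.937 278.391]] [[199.634 279.292]]
```

View pics/sup.png

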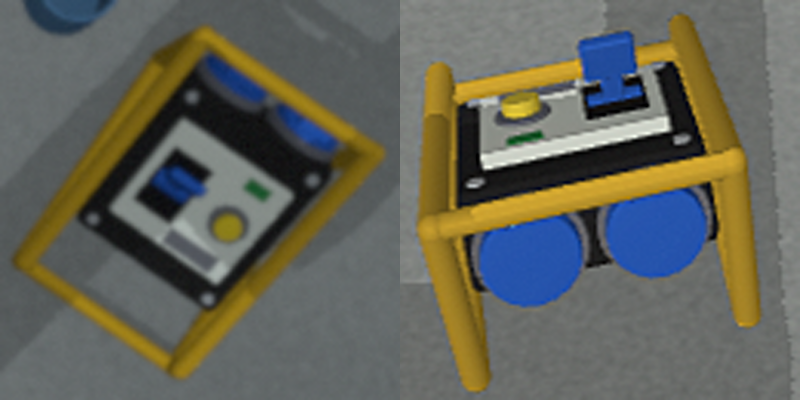

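View pics/chg.png

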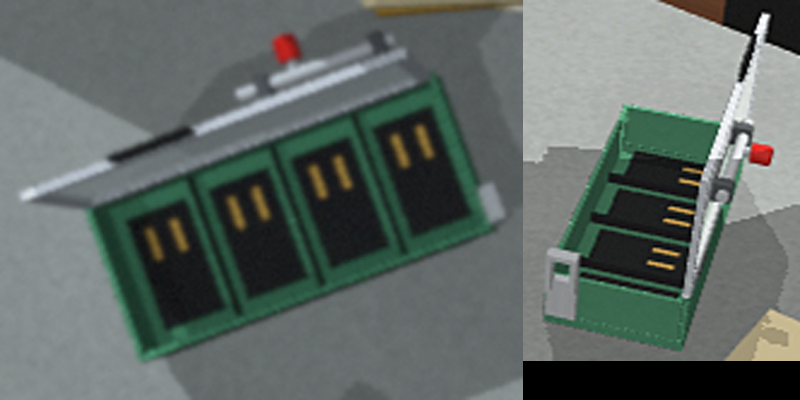

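```bash
cat > fit.py <<'E'
from h import *; from m import *
from scipy.optimize import least_squares as LS
np.set_printoptions(precision=4,suppress=True)
T,_=cap("top");S,_=cap("scene")
def fit(pts,x0):
    def tf(p,P): 
        c,s=np.cos(p[2]),np.sin(p[2]);return np.array([p[0]+c*P[0]-s*P[1],p[1]+s*P[0]+c*P[1],P[2]])
    f=lambda p:np.concatenate([(proj(c,tf(p,P))[0]-uv) for c,P,uv in pts])
    q=LS(f,x0,loss="soft_l1");return q.x,f(q.x).reshape(-1,2)
t=lambda x,y:np.array([395+x/3.077-.35,170+y/3.077-.35]);s=lambda x,y:np.array([145+(x-400)/3.077-.35,295+y/3.077-.35])
c3,s3=np.cos(np.pi/6),.5
F=lambda x,y,z:np.array([c3*x-s3*z,y,.115+s3*x+c3*z])
pts=[(T,F(.0525,.0575,0),t(182,120)),(T,F(.0525,-.0575,0),t(295,190)),(T,F(-.0525,-.0575,0),t(222,283)),(T,F(-.0525,.0575,0),t(110,210)),(T,F(0,-.03,.013),t(228,226)),(S,F(0,-.03,.013),s(520,101)),(S,F(.0525,.0575,0),s(668,118)),(S,F(.0525,-.0575,0),s(482,157))]
p,e=fit(pts,[.52,-.4,-.75]);print("face origin xy,yaw",p[:2],np.degrees(p[2]));print(e)
t=lambda x,y:np.array([115+x/3.0765-.35,170+y/3.0765-.35]);s=lambda x,y:np.array([335+(x-523)/2.409-.3,105+y/2.409-.3])
pts=[(T,np.array([-.076,.168,.068]),t(145,358)),(T,np.array([.076,.168,.068]),t(90,207)),(T,np.array([.076,-.168,.068]),t(437,75)),(S,np.array([-.076,.168,.068]),s(625,107)),(S,np.array([.076,-.168,.068]),s(685,298)),(S,np.array([-.056,-.186,.107]),s(563,250))]
q,e=fit(pts,[.6,.3,.4]);print("charger",q[:2],np.degrees(q[2]));print(e)
o1,d1=ray(T,*t(287,48));o2,d2=ray(S,*s(763,155))
A=np.stack([d1,-d2],1);k=np.linalg.lstsq(A,o2-o1,rcond=None)[0];a,b=o1+k[0]*d1,o2+k[1]*d2
c,sn=np.cos(q[2]),np.sin(q[2]);w=(a+b)/2;v=w-[q[0],q[1],0];print("knob",w,"in charger",c*v[0]+sn*v[1],-sn*v[0]+c*v[1],w[2],"gap",a-b)
print(r.get_state()["time_s"])
E
python3 fit.py
```

```text
face origin xy,yaw [ 0.5148 -0.4028] -33.939047222760436
[[-0.1852 -0.5065]
 [ 0.0884  1.0512]
 [-0.5001 -0.3546]
 [ 0.2117 -0.1742]
 [ 0.6129  0.2274]
 [-0.2979 -0.19  ]
 [ 0.6649 -0.7197]
 [-0.1799  0.7096]]
charger [0.5069 0.2758] 20.169236424497324
[[-1.048   1.5069]
 [-1.8067 -1.3172]
 [-0.1148 -1.0332]
 [-0.8089 -1.1776]
 [ 0.0339  3.0559]
 [-2.323   3.7551]]
knob [0.6421 0.2511 0.1987] in charger 0.11842872433799526 -0.0697836945076102 0.19867912015118533 gap [-0.0016 -0.0011 -0.0004]
1.3
```

```bash
python3 -m creep '[[0,0.9,0.9,0,0,0,-6.75],[0,0.9,0.9,0,0,0,-6.75],[0,0.9,0.9,0,0,0,-6.75],[0,0.9,0.9,0,0,0,-6.75],[0,0.9,0.9,0,0,0,-6.75],[0,0.9,0.9,0,0,0,-6.75],[0,0.9,0.9,0,0,0,-6.75],[0,0.9,0.9,0,0,0,-6.75]]'
python3 -m creep '[[0,0.4,0.41,-0.27,-3.35,-4.98,0],[0,0.4,0.41,-0.27,-3.35,-4.98,0],[0,0.4,0.41,-0.27,-3.35,-4.98,0],[0,0.4,0.41,-0.27,-3.35,-4.98,0],[0,0.4,0.41,-0.27,-3.35,-4.98,0],[0,0,0,0,0,0,0]]'
```

```text
time_s: 1.97
tcp_pos: [0.4122, -0.4529, 0.2268]
eef_rot: [-180.0, 0.0, 145.7]
contact_force: [0.3, -0.6, -0.7]
gripper_width: 0.0399
gripper_force: 0.0
time_s: 2.47
tcp_pos: [0.4484, -0.4078, 0.1889]
eef_rot: [-179.2, 27.7, 145.9]
contact_force: [-3.3, 0.4, -2.8]
gripper_width: 0.0023
gripper_force: 0.0
```

```bash
cat > st.py <<'E'
from h import *; from scipy.spatial.transform import Rotation as R
np.set_printoptions(precision=4,suppress=True)
s=r.get_state();M=R.from_euler("z",-33.94,degrees=True).as_matrix()@R.from_euler("y",-30,degrees=True).as_matrix()
p=s["tcp_pos"]-np.array([.5148,-.4028,.115]);t=R.from_euler("xyz",s["eef_rot"],degrees=True).as_matrix()
print("face",p@M,"toolz",t[:,2]@M,"tooly",t[:,1]@M,"F face",np.array(s["contact_force"])@M);print("axes x,y,z per 25mm:",M.T)
print(s["tcp_pos"],s["eef_rot"])
E
python3 -m creep '[[0,0,0,0,0,0,0],[0,0,0,0,0,0,0]]'; python3 st.py
python3 - <<'E'
from h import *;from m import *
T,_=cap("top");S,_=cap("scene");save(T,"t1.png")
E
```

```text
time_s: 2.63
tcp_pos: [0.4566, -0.4134, 0.1975]
eef_rot: [-179.3, 28.2, 145.9]
contact_force: [0.8, 0.5, 0.4]
gripper_width: 0.0004
gripper_force: 0.0
face [ 0.0046 -0.0412  0.0926] toolz [-0.0323 -0.0136 -0.9994] tooly [ 0.0022  0.9999 -0.0137] F face [0.5424 0.8154 0.1371]
axes x,y,z per 25mm: [[ 0.7185 -0.4835  0.5   ]
 [ 0.5583  0.8296  0.    ]
 [-0.4148  0.2792  0.866 ]]
[ 0.4566 -0.4134  0.1975] [-179.2999   28.1508  145.8872]
```

View pics/t1.png

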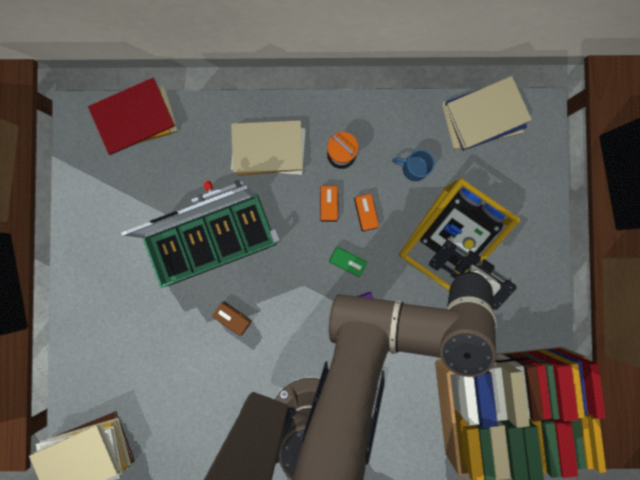

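```bash
python3 -m creep '[[0,0.33,-0.09,-0.65,0,0,0],[0,0.33,-0.09,-0.65,0,0,0],[0,0.33,-0.09,-0.65,0,0,0],[0,0.33,-0.09,-0.65,0,0,0],[0,0,0,0,0,0,0],[0,0,0,0,0,0,0],[0,0,0,0,0,0,0]]'; python3 st.py
```

```text
time_s: 3.32
tcp_pos: [0.485, -0.4288, 0.1453]
eef_rot: [-178.9, 28.4, 145.7]
contact_force: [-0.2, -0.4, 0.2]
gripper_width: 0.0
gripper_force: 0.0
face [ 0.0063 -0.0382  0.0313] toolz [-0.0272 -0.0219 -0.9994] tooly [ 0.0053  0.9997 -0.0221] F face [ 0.2105 -0.4576  0.1348]
axes x,y,z per 25mm: [[ 0.7185 -0.4835  0.5   ]
 [ 0.5583  0.8296  0.    ]
 [-0.4148  0.2792  0.866 ]]
[ 0.485  -0.4288  0.1453] [-178.9271   28.45    145.6748]
```

```bash
python3 -m creep '[[0,0.13,0.11,-0.32,0,0,0],[0,0.13,0.11,-0.32,0,0,0],[0,0,0,0,0,0,0],[0,0,0,0,0,0,0],[0,0,0,0,0,0,0]]'; python3 st.py|head -1;  python3 -m creep '[[0,0.07,-0.05,-0.14,0,0,0],[0,0.07,-0.05,-0.14,0,0,0],[0,0,0,0,0,0,0],[0,0,0,0,0,0,0]]'; python3 st.py|head -1
```

```text
time_s: 3.73
tcp_pos: [0.491, -0.4267, 0.1382]
eef_rot: [-179.0, 28.1, 145.8]
contact_force: [0.1, -0.3, 0.3]
gripper_width: 0.0003
gripper_force: 0.0
face [ 0.0061 -0.0331  0.0233] toolz [-0.0328 -0.0201 -0.9993] tooly [ 0.0034  0.9998 -0.0202] F face [ 0.3758 -0.1947  0.0773]
time_s: 4.07
tcp_pos: [0.4948, -0.4286, 0.1324]
eef_rot: [-179.1, 27.7, 145.9]
contact_force: [0.0, -0.2, 0.7]
gripper_width: 0.0007
gripper_force: 0.0
face [ 0.0069 -0.0326  0.0161] toolz [-0.0395 -0.0172 -0.9991] tooly [ 0.002   0.9998 -0.0172] F face [ 0.4338 -0.1089  0.5028]
```

```bash
python3 -m creep '[[0,0.02,-0.01,-0.17,0,0,0],[0,0.02,-0.01,-0.17,0,0,0],[0,0.02,-0.01,-0.17,0,0,0],[0,0,0,0,0,0,0],[0,0,0,0,0,0,0]]'; python3 st.py|head -1
```

```text
time_s: 4.48
tcp_pos: [0.4969, -0.431, 0.1252]
eef_rot: [-179.4, 27.3, 145.9]
contact_force: [1.4, -0.6, 4.7]
gripper_width: 0.0004
gripper_force: 1.8
face [ 0.0058 -0.0334  0.0084] toolz [-0.047  -0.0127 -0.9988] tooly [ 0.0023  0.9999 -0.0129] F face [3.6823 0.2933 3.2841]
```

```bash
python3 - <<'E'
from h import *;from m import *
S,_=cap("scene");cv2.imwrite("pics/s2.png",cv2.resize(np.ascontiguousarray(S["frame"][240:420,130:290,::-1]),None,fx=3,fy=3))
E
```

```text
(no output)
```

View pics/s2.png

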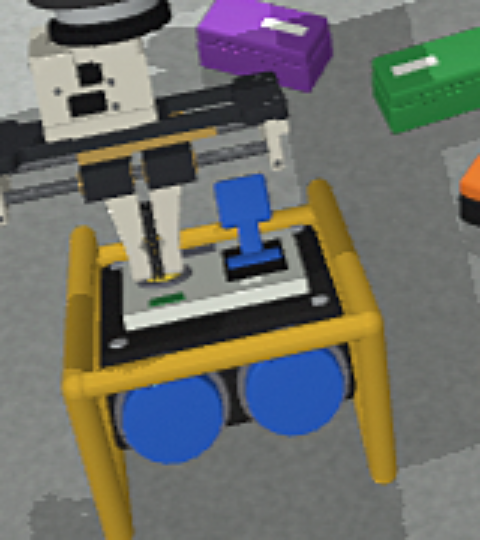

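```bash
python3 - <<'E'
from h import *;from m import *
S,_=cap("scene")
M=R.from_euler("z",-33.94,degrees=True).as_matrix()@R.from_euler("y",-30,degrees=True).as_matrix()
for a in(0.02,1.05):
    th=.5-a;print(a,proj(S,np.array([.5148,-.4028,.115])+M@np.array([.062*np.sin(th),.028,.062*np.cos(th)-.006])))
E
python3 -m creep '[[0,-0.32,0.21,0.65,0,0,0],[0,-0.32,0.21,0.65,0,0,0],[0,-0.32,0.21,0.65,0,0,0],[0,-0.32,0.21,0.65,0,0,0],[0,0,0,0,0,0,0]]'; python3 st.py|head -1
python3 -m creep '[[0,-0.18,0.86,-0.36,-0.5,-0.75,0],[0,-0.18,0.86,-0.36,-0.5,-0.75,0],[0,-0.18,0.86,-0.36,-0.5,-0.75,0],[0,-0.18,0.86,-0.36,0,0,0],[0,0,0,0,0,0,0],[0,0,0,0,0,0,0]]'; python3 st.py|head -1
```

```text
0.02 [[211.14248587 307.74314465]]
1.05 [[208.51955899 299.76122643]]
time_s: 5.0
tcp_pos: [0.4719, -0.4266, 0.1834]
eef_rot: [-178.4, 28.2, 145.9]
contact_force: [1.1, -0.5, 0.6]
gripper_width: 0.0008
gripper_force: 0.0
face [ 0.0149 -0.0437  0.0704] toolz [-0.0321 -0.0298 -0.999 ] tooly [ 0.002   0.9996 -0.0298] F face [ 1.3571  0.2122 -0.1339]
time_s: 5.5
tcp_pos: [0.4648, -0.42, 0.1842]
eef_rot: [-176.4, 31.2, 145.8]
contact_force: [-0.5, -0.1, 0.9]
gripper_width: 0.0006
gripper_force: 0.0
face [ 0.007  -0.0422  0.0759] toolz [ 0.02   -0.0662 -0.9976] tooly [ 0.0059  0.9978 -0.0661] F face [ 0.186  -0.3793  0.9893]
```

```bash
cat >> st.py <<'E'
print(s["joints"])
E
python3 -m creep '[[0,0,0,0,0,0,0],[0,0,0,0,0,0,0],[0,0,0,0,0,0,0]]' >/dev/null; python3 st.py|sed -n '1p;$p'
python3 -m creep '[[0,0,0.8,0,0,0,0],[0,0,0,0,0,0,0],[0,0,0,0,0,0,0],[0,0,0,0,0,0,0]]'; python3 st.py|sed -n '1p;$p'
```

```text
face [ 0.0092 -0.0401  0.076 ] toolz [ 0.0223 -0.0641 -0.9977] tooly [ 0.0044  0.9979 -0.064 ] F face [ 1.6315 -0.575  -1.0941]
[ -32.5459    2.1986  -54.7911   67.6499   -4.7574 -158.9428]
time_s: 6.08
tcp_pos: [0.4674, -0.3994, 0.1858]
eef_rot: [-176.4, 31.3, 145.9]
contact_force: [-0.7, 0.1, 0.1]
gripper_width: 0.0006
gripper_force: 0.0
face [-0.0003 -0.0237  0.0819] toolz [ 0.0228 -0.0643 -0.9977] tooly [ 0.0038  0.9979 -0.0642] F face [-0.4961 -0.3515  0.4512]
[ -33.005     0.913   -56.6323   74.0038   -4.3403 -164.8931]
```

```bash
cat > sp.py <<'E'
from h import *; from scipy.spatial.transform import Rotation as R
np.set_printoptions(precision=4,suppress=True)
s=r.get_state();a=np.radians(-33.94);x=np.array([np.cos(a),np.sin(a),0]);y=np.array([-x[1],x[0],0])
t=R.from_euler("xyz",s["eef_rot"],degrees=True).as_matrix();f=np.array(s["contact_force"]);p=s["tcp_pos"]-[.5148,-.4028,0]
print("sup",p@x,p@y,p[2],"toolz",t[:,2]@x,t[:,2]@y,"tooly.x",t[:,1]@x,"F",f@x,f@y,f[2]);print(s["joints"])
E
python3 -m creep '[[0,-0.07,0.67,0,3.8,3.45,0],[0,-0.07,0.67,0,3.8,3.45,0],[0,-0.07,0.67,0,3.8,3.45,0],[0,-0.07,0.67,0,0,0,0],[0,0,0,0,0,0,0],[0,0,0,0,0,0,0],[0,0,0,0,0,0,0]]'; python3 sp.py
```

```text
time_s: 6.67
tcp_pos: [0.4649, -0.4122, 0.2113]
eef_rot: [-174.2, 29.8, 145.0]
contact_force: [-0.7, -0.4, -0.8]
gripper_width: 0.0005
gripper_force: 0.0
sup -0.03615969086907249 -0.035643442426658456 0.21126260942651437 toolz 0.4925239889102805 -0.10967606258486193 tooly.x 0.06832137816485445 F -0.38420956321427424 -0.7195211120347714 -0.8182301029380356
[ -20.9759    0.4179  -48.7805   44.7269  -17.9923 -145.7296]
```

```bash
python3 -m creep '[[0,0,0,0,2.8,4.15,0],[0,0,0,0,2.8,4.15,0],[0,0,0,0,0,0,0],[0,0,0,0,0,0,0],[0,0,0,0,0,0,0],[0,0,0,0,0,0,0]]'; python3 sp.py
```

```text
time_s: 7.17
tcp_pos: [0.4623, -0.4189, 0.2129]
eef_rot: [-173.4, 22.1, 144.9]
contact_force: [-1.6, 0.6, 0.1]
gripper_width: 0.0004
gripper_force: 0.0
sup -0.034532185422175996 -0.04269921429954582 0.21292008131727286 toolz 0.3720176502128665 -0.12215853026658263 tooly.x 0.06327838674121383 F -1.651829328699925 -0.3506517878797272 0.14490141852503285
[ -17.6603    3.8405  -36.1708   24.018   -32.9776 -127.0346]
```

```bash
python3 -m creep '[[0,0,0.7,-0.2,3.2,0.65,1.2],[0,0,0.7,-0.2,3.2,0.65,1.2],[0,0,0.7,-0.2,3.2,0.65,1.2],[0,0,0.7,-0.2,0,0,0],[0,0,0.7,-0.2,0,0,0],[0,0,0,0,0,0,0],[0,0,0,0,0,0,0],[0,0,0,0,0,0,0]]'; python3 sp.py
```

```text
time_s: 7.83
tcp_pos: [0.4629, -0.3317, 0.1888]
eef_rot: [179.4, 15.1, 146.2]
contact_force: [1.0, -0.0, -0.4]
gripper_width: 0.0004
gripper_force: 0.0
sup -0.08276316994152 0.030014501785602925 0.18884674635499438 toolz 0.260859067954165 0.011838199318249906 tooly.x -0.005379011709389536 F 0.8523194282110452 0.5437338788424981 -0.4095842338266754
[ -12.7025    3.5201  -31.4225    7.3214  -40.9126 -115.9531]
```

```bash
python3 -m creep '[[0,0,0,-0.7,0,0,0],[0,0,0,-0.7,0,0,0],[0,0,0,-0.7,0,0,0],[0,0,0,-0.7,0,0,0],[0,0,0,0,0,0,0],[0,0,0,0,0,0,0],[0,0,0,0,0,0,0]]'; python3 sp.py
python3 -m creep '[[0,0.33,-0.22,0.0,0,0,0],[0,0.33,-0.22,0,0,0,0],[0,0.33,-0.22,0.3,0,0,0],[0,0.33,-0.22,0.4,0,0,0],[0,0,0,0,0,0,0],[0,0,0,0,0,0,0]]'; python3 sp.py
```

```text
time_s: 8.42
tcp_pos: [0.4641, -0.3318, 0.1198]
eef_rot: [179.3, 15.1, 146.2]
contact_force: [-0.6, 0.0, 0.7]
gripper_width: 0.0005
gripper_force: 0.0
sup -0.08169359967962428 0.030661928024043304 0.11979741711582392 toolz 0.26127486767319297 0.012794820988172598 tooly.x -0.005255194625597981 F -0.5325324866532744 -0.3086113246726396 0.6797191090459442
[ -12.8433    8.2062  -37.4257    9.374   -30.2716 -118.4033]
time_s: 8.92
tcp_pos: [0.4979, -0.3539, 0.1373]
eef_rot: [179.3, 15.2, 146.2]
contact_force: [-2.5, 1.0, 1.0]
gripper_width: 0.0006
gripper_force: 1.0
sup -0.041370994172981124 0.03114065741961952 0.1373388607397794 toolz 0.2614722235195053 0.013307202449434605 tooly.x -0.005091752225879431 F -2.6350488465485173 -0.621973435500628 1.0363368752609698
[ -14.4619   10.659   -30.795     7.6296  -34.2075 -115.0549]
```

```bash
python3 -m creep '[[0,0.28,-0.19,0.1,0,0,0],[0,0.28,-0.19,0.1,0,0,0],[0,0.28,-0.19,0.1,0,0,0],[0,0.2,-0.13,0.1,0,0,0],[0,0,0,0,0,0,0],[0,0,0,0,0,0,0]]'; python3 sp.py
```

```text
time_s: 9.42
tcp_pos: [0.5232, -0.3709, 0.1462]
eef_rot: [179.3, 15.1, 146.2]
contact_force: [-2.5, 1.0, 1.1]
gripper_width: 0.0003
gripper_force: 1.2
sup -0.01086694849052982 0.03116527424302907 0.1462463421820472 toolz 0.2604710814016325 0.01307696585854494 tooly.x -0.005259228333428401 F -2.6059627598423676 -0.5707954284356641 1.1369785019079286
[ -15.5708   12.8662  -26.0943    6.7052  -36.6357 -113.0375]
```

```bash
python3 -m creep '[[0,0.13,-0.09,0,0,0,0],[0,0.1,-0.07,0,0,0,0],[0,0,0,0,0,0,0],[0,0,0,0,0,0,0]]'; python3 sp.py|head -1;python3 -m creep '[[0,0.13,-0.09,0,0,0,0],[0,0,0,0,0,0,0],[0,0,0,0,0,0,0]]'; python3 sp.py|head -1
```

```text
time_s: 9.75
tcp_pos: [0.5244, -0.3723, 0.1458]
eef_rot: [179.3, 14.7, 146.1]
contact_force: [-18.9, 19.5, 18.8]
gripper_width: 0.0002
gripper_force: 14.2
sup -0.009073699920134763 0.0306711210151338 0.1458491997115234 toolz 0.2534212517785775 0.012241385749749853 tooly.x -0.004242657467806055 F -26.60018604512109 5.65321881710579 18.76307998703432
time_s: 10.0
tcp_pos: [0.5246, -0.3727, 0.1457]
eef_rot: [179.3, 14.4, 146.1]
contact_force: [-31.9, 35.6, 34.9]
gripper_width: 0.0003
gripper_force: 24.7
sup -0.008701599178639843 0.03039635447988625 0.14567357151470617 toolz 0.24827506390205706 0.011619060501429579 tooly.x -0.003562818728787165 F -46.385687306526066 11.734281611263878 34.90445937691249
```

Against the stop. Back off toward the front and up, then check.

```bash
python3 -m creep '[[0,-0.5,0.34,0,0,0,0],[0,-0.5,0.34,0,0,0,0],[0,-0.5,0.34,0,0,0,0],[0,-0.2,0.14,0.8,0,0,0],[0,0,0,0.8,0,0,0],[0,0,0,0.8,0,0,0],[0,0,0,0.8,0,0,0],[0,0,0,0,0,0,0]]'; python3 sp.py
python3 - <<'E'
from h import *;from m import *
S,_=cap("scene");a=cv2.resize(np.ascontiguousarray(S["frame"][240:420,130:290,::-1]),None,fx=3,fy=3)
T,_=cap("top");b=cv2.resize(np.ascontiguousarray(T["frame"][170:350,390:480,::-1]),None,fx=3,fy=3)
cv2.imwrite("pics/s3.png",np.hstack([a,b]))
E
```

```text
time_s: 10.67
tcp_pos: [0.4922, -0.3488, 0.2319]
eef_rot: [179.2, 15.6, 146.2]
contact_force: [1.2, -0.6, 0.1]
gripper_width: 0.0004
gripper_force: 0.0
sup -0.048909738411606826 0.032172060526127456 0.23194689614112687 toolz 0.26881968614612634 0.015029533004018089 tooly.x -0.007009746166753317 F 1.3736297047365478 0.18454073500684975 0.14134292722324227
[ -13.9202    4.4523  -23.9611    6.1382  -46.7695 -113.3502]
```

View pics/s3.png

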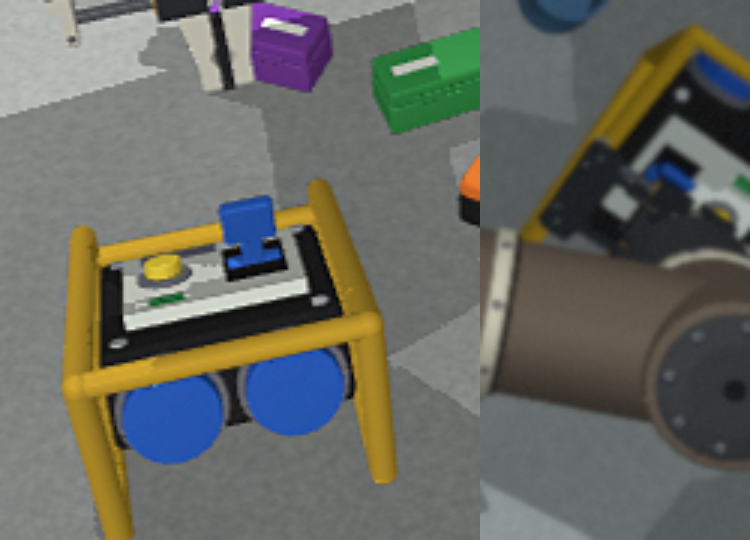

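```bash
cat > pk.py <<'E'
from h import *;from m import *
def packs(T):
    hsv=cv2.cvtColor(T["frame"],cv2.COLOR_RGB2HSV);m=cv2.inRange(hsv,(5,180,100),(18,255,255))
    m=cv2.morphologyEx(m,cv2.MORPH_CLOSE,np.ones((7,7)));k,l,st,ce=cv2.connectedComponentsWithStats(m);out=[]
    for i in range(1,k):
        if st[i,4]<250: continue
        p=np.argwhere(l==i)[:,::-1];W=np.array([onz(T,u,v,.045)[:2] for u,v in p]);c=(W.min(0)+W.max(0))/2
        w,V=np.linalg.eigh(np.cov((W-W.mean(0)).T));v=V[:,1]*np.sign(V[0,1]);(cx,cy),_,_=cv2.minAreaRect((W*1000).astype(np.float32))
        out.append((W.mean(0),np.array([cx,cy])/1000,np.degrees(np.arctan2(v[1],v[0])),np.sqrt(12*w)))
    return out
if __name__=="__main__":
    np.set_printoptions(precision=4,suppress=True)
    T,_=cap("top")
    for o in packs(T): print(*o)
E
python3 pk.py; python3 - <<'E'
from h import *;from m import *;from scipy.optimize import least_squares as LS
T,_=cap("top");t=lambda x,y:np.array([115+x/3.0765-.35,170+y/3.0765-.35])
pts=[((-.076,.168,.068),(145,358)),((.076,.168,.068),(90,207)),((.076,-.168,.068),(437,75)),((-.076,-.168,.068),(492,227)),]
def tf(p,P):
    c,s=np.cos(p[2]),np.sin(p[2]);return np.array([p[0]+c*P[0]-s*P[1],p[1]+s*P[0]+c*P[1],P[2]])
f=lambda p:np.concatenate([proj(T,tf(p,P))[0]-t(*u) for P,u in pts])
q=LS(f,[.5,.28,.35]).x;print(q[:2],np.degrees(q[2]),f(q))
img=cv2.resize(np.ascontiguousarray(T["frame"][160:300,105:295,::-1]),None,fx=4,fy=4,interpolation=cv2.INTER_CUBIC)
def line(A,B,col):
    a,b=[tuple(int(v) for v in ((proj(T,tf(q,P))[0]-[105,160]+.5)*4)) for P in(A,B)];cv2.line(img,a,b,col,1)
z=.068
for a,b in(((-.076,-.168),(-.076,.168)),((-.076,.168),(.076,.168)),((.076,.168),(.076,-.168)),((.076,-.168),(-.076,-.168))): line((*a,z),(*b,z),(255,255,0))
for y in(-.081,0,.081): line((-.07,y,.026),(.07,y,.026),(255,0,255))
line((-.072,-.186,.107),(-.04,-.186,.107),(0,255,255))
for l in(1.58,1.665,1.75): line((.072+.15*np.cos(l),-.165,.072+.15*np.sin(l)),(.072+.15*np.cos(l),.165,.072+.15*np.sin(l)),(255,255,255))
cv2.imwrite("pics/ov.png",img)
E
```

```text
[ 0.7669 -0.0944] [ 0.7686 -0.0947] -49.102002393429075 [0.0724 0.0747]
[ 0.6093 -0.0546] [ 0.6095 -0.0557] -0.11396250399386411 [0.0453 0.0969]
[ 0.584  -0.1599] [ 0.5841 -0.16  ] 12.97846574070447 [0.0467 0.095 ]
[0.50709    0.27447321] 20.406852862018873 [-0.38326657  1.61801846 -1.36027599 -1.12666468  0.15738973 -1.31443782
  1.58263572  0.78111398]
```

View pics/ov.png

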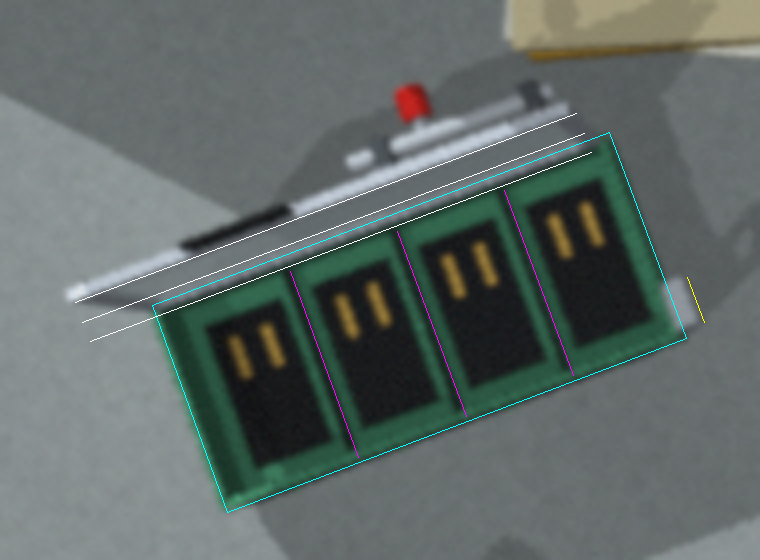

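```bash
cat > tc.py <<'E'
from h import *;from m import *;import sys
np.set_printoptions(precision=4,suppress=True)
s=r.get_state();t=R.from_euler("xyz",s["eef_rot"],degrees=True).as_matrix();a=np.radians(20.3);c=np.array([.506,.277,0]);M=np.array([[np.cos(a),-np.sin(a),0],[np.sin(a),np.cos(a),0],[0,0,1]])
print("t",s["time_s"],"tcp",s["tcp_pos"],"toolz",t[:,2],"tooly yaw",np.degrees(np.arctan2(t[1,1],t[0,1])),"chg",(s["tcp_pos"]-c)@M,"F",s["contact_force"],"Fchg",s["contact_force"]@M,"w",s["gripper_width"],"g",s["gripper_force"])
E
python3 -m creep '[[87,0.39,0.95,0,2.9,4.3,0],[87,0.39,0.95,0,2.9,4.3,0],[87,0.39,0.95,0,2.9,4.3,0],[87,0.39,0.95,0,0,0,6.8],[87,0.39,0.95,0,0,0,6.8],[87,0.39,0.95,0,0,0,6.8],[87,0.39,0.95,0,0,0,6.8],[87,0.39,0.95,0,0,0,6.8]]'
python3 -m creep '[[87,0.39,0.95,-0.5,0,0,0],[87,0.39,0.95,-0.5,0,0,0],[87,0.39,0.95,-0.5,0,0,0],[87,0.39,0.95,-0.5,0,0,0],[87,0,0,0,0,0,0],[87,0,0,0,0,0,0]]';python3 tc.py
```

```text
time_s: 11.53
tcp_pos: [0.5673, -0.1567, 0.2249]
eef_rot: [179.2, -0.6, -179.5]
contact_force: [1.1, -0.2, -0.7]
gripper_width: 0.0483
gripper_force: 0.0
time_s: 12.03
tcp_pos: [0.6057, -0.0617, 0.174]
eef_rot: [179.3, -0.7, -179.7]
contact_force: [0.2, 0.3, 0.6]
gripper_width: 0.0854
gripper_force: 0.0
t 12.0333 tcp [ 0.6057 -0.0617  0.174 ] toolz [-0.0119  0.0127 -0.9998] tooly yaw 90.2868222937052 chg [-0.0239 -0.3522  0.174 ] F [0.1638 0.3322 0.6154] Fchg [0.2689 0.2548 0.6154] w 0.08535113987938572 g 0.0
```

```bash
python3 -m creep '[[87,0.02,0.04,-0.78,0,0,0],[87,0.02,0.04,-0.78,0,0,0],[87,0.02,0.04,-0.78,0,0,0],[87,0.02,0.04,-0.78,0,0,0],[87,0.02,0.04,-0.78,0,0,0],[87,0.02,0.04,-0.78,0,0,0],[87,0,0,-0.78,0,0,0],[87,0,0,-0.7,0,0,0]]' 30; python3 -m creep '[[87,0,0,0,0,0,0],[87,0,0,0,0,0,0],[30,0,0,0,0,0,0],[30,0,0,0,0,0,0],[30,0,0,0,0,0,0],[30,0,0,0,0,0,0],[30,0,0,0,0,0,0],[30,0,0,0,0,0,0]]' 40;python3 tc.py
```

```text
time_s: 12.7
tcp_pos: [0.6088, -0.0577, 0.0211]
eef_rot: [179.2, -0.5, -179.9]
contact_force: [0.1, 0.4, -0.1]
gripper_width: 0.0868
gripper_force: 0.0
time_s: 13.37
tcp_pos: [0.6094, -0.0567, 0.0228]
eef_rot: [179.2, -0.4, -179.8]
contact_force: [-0.3, 0.4, 1.7]
gripper_width: 0.0522
gripper_force: 1.1
t 13.3667 tcp [ 0.6094 -0.0567  0.0228] toolz [-0.0076  0.0135 -0.9999] tooly yaw 90.17723285443164 chg [-0.0188 -0.3489  0.0228] F [-0.296   0.392   1.7131] Fchg [-0.1416  0.4703  1.7131] w 0.05215721370038991 g 1.1323269456624985
```

```bash
python3 -m creep '[[30,0,0,0,0,0,0],[30,0,0,0,0,0,0],[30,0,0,0.5,0,0,0],[30,0,0,0.8,0,0,0],[30,0,0,0.9,0,0,0],[30,0,0,0.9,0,0,0],[30,0,0,0.9,0,0,0],[30,0,0,0.9,0,0,0]]' 45;python3 -m creep '[[30,-0.28,0.9,0.8,0,0,2.5],[30,-0.28,0.9,0,0,0,2.5],[30,-0.28,0.9,0,0,0,2.5],[30,-0.28,0.9,0,0,0,2.5],[30,-0.28,0.9,0,0,0,2.5],[30,-0.28,0.9,0,0,0,2.5],[30,-0.28,0.9,0,0,0,2.5],[30,-0.28,0.9,0,0,0,2.5]]';python3 tc.py
```

```text
time_s: 14.03
tcp_pos: [0.6081, -0.0569, 0.1447]
eef_rot: [179.2, -0.6, -179.8]
contact_force: [0.4, 0.1, -3.7]
gripper_width: 0.0494
gripper_force: 44.9
time_s: 14.7
tcp_pos: [0.5519, 0.1239, 0.1638]
eef_rot: [179.2, -0.6, -159.7]
contact_force: [0.0, 0.1, -4.3]
gripper_width: 0.0497
gripper_force: 44.9
t 14.7 tcp [0.5519 0.1239 0.1638] toolz [-0.0144  0.0091 -0.9999] tooly yaw 110.26994835661188 chg [-0.0101 -0.1595  0.1638] F [ 0.0255  0.0566 -4.3122] Fchg [ 0.0435  0.0442 -4.3122] w 0.04970651033667447 g 44.92085337638855
```

```bash
python3 -m creep '[[30,-0.3,0.95,0,0,0,0],[30,-0.3,0.95,0,0,0,0],[30,-0.3,0.95,0,0,0,0],[30,-0.3,0.95,0,0,0,0],[30,-0.3,0.95,0,0,0,0],[30,-0.3,0.9,0,0,0,0],[30,-0.3,0.8,0,0,0,0],[30,-0.2,0.5,0,0,0,0]]';python3 -m creep '[[30,0,0,0,0,0,0],[30,0,0,0,0,0,0]]';python3 tc.py
```

```text
time_s: 15.37
tcp_pos: [0.4944, 0.2982, 0.1638]
eef_rot: [179.3, -0.6, -159.8]
contact_force: [0.5, -0.7, -3.9]
gripper_width: 0.0491
gripper_force: 44.9
time_s: 15.53
tcp_pos: [0.495, 0.2969, 0.164]
eef_rot: [179.3, -0.6, -159.8]
contact_force: [-0.5, -0.7, -4.6]
gripper_width: 0.0498
gripper_force: 44.9
t 15.5333 tcp [0.495  0.2969 0.164 ] toolz [-0.0137  0.0085 -0.9999] tooly yaw 110.23865631009285 chg [-0.0034  0.0225  0.164 ] F [-0.455  -0.6766 -4.6478] Fchg [-0.6615 -0.4767 -4.6478] w 0.049777188855800104 g 44.92187976837158
```

```bash
python3 -m creep '[[30,-0.15,0.41,0,0,0,0],[30,-0.15,0.41,0,0,0,0],[30,0,0,-0.8,0,0,0],[30,0,0,-0.8,0,0,0],[30,0,0,-0.8,0,0,0],[30,0,0,-0.8,0,0,0],[30,0,0,-0.7,0,0,0],[30,0,0,-0.5,0,0,0]]';python3 -m creep '[[30,0,0,0,0,0,0],[30,0,0,0,0,0,0],[30,0,0,0,0,0,0]]';python3 tc.py
```

```text
time_s: 16.2
tcp_pos: [0.4877, 0.3168, 0.053]
eef_rot: [179.3, -0.6, -159.9]
contact_force: [0.1, -0.9, -3.8]
gripper_width: 0.0498
gripper_force: 44.9
time_s: 16.45
tcp_pos: [0.4888, 0.3179, 0.0557]
eef_rot: [179.2, -0.4, -159.8]
contact_force: [-0.5, 0.6, -3.3]
gripper_width: 0.05
gripper_force: 44.9
t 16.45 tcp [0.4888 0.3179 0.0557] toolz [-0.0114  0.0104 -0.9999] tooly yaw 110.17726616856487 chg [-0.0019  0.0443  0.0557] F [-0.5347  0.5991 -3.3494] Fchg [-0.2936  0.7474 -3.3494] w 0.049955680385251625 g 44.922112226486206
```

```bash
python3 -m creep '[[30,0,0,-0.3,0,0,0],[30,0,0,-0.3,0,0,0],[30,0,0,-0.1,0,0,0],[30,0,0,0,0,0,0],[30,0,0,0,0,0,0],[30,0,0,0,0,0,0]]';python3 tc.py
```

```text
time_s: 16.95
tcp_pos: [0.4882, 0.3175, 0.0373]
eef_rot: [179.2, -0.5, -159.8]
contact_force: [0.6, 0.1, -4.6]
gripper_width: 0.0496
gripper_force: 44.9
t 16.95 tcp [0.4882 0.3175 0.0373] toolz [-0.0124  0.0098 -0.9999] tooly yaw 110.17046640798972 chg [-0.0026  0.0441  0.0373] F [ 0.6201  0.145  -4.5911] Fchg [ 0.6319 -0.0792 -4.5911] w 0.049602828556454384 g 44.92199242115021
```

```bash
python3 -m creep '[[30,0,0,-0.08,0,0,0],[30,0,0,0,0,0,0],[30,0,0,0,0,0,0]]';python3 -m creep '[[68,0,0,0,0,0,0],[68,0,0,0,0,0,0],[68,0,0,0,0,0,0],[68,0,0,0.5,0,0,0],[68,0,0,0.9,0,0,0],[68,0,0,0.9,0,0,0],[68,0,0,0.9,0,0,0],[87,0,0,0.9,0,0,0]]';python3 tc.py
```

```text
time_s: 17.2
tcp_pos: [0.4885, 0.3176, 0.0366]
eef_rot: [179.2, -0.4, -159.8]
contact_force: [-3.3, -1.2, 7.4]
gripper_width: 0.0498
gripper_force: 4.5
time_s: 17.87
tcp_pos: [0.4883, 0.3174, 0.1388]
eef_rot: [179.2, -0.5, -159.8]
contact_force: [-0.2, 0.0, -0.4]
gripper_width: 0.0708
gripper_force: 0.0
t 17.8667 tcp [0.4883 0.3174 0.1388] toolz [-0.0123  0.0096 -0.9999] tooly yaw 110.17451938222713 chg [-0.0026  0.044   0.1388] F [-0.1687  0.0233 -0.3733] Fchg [-0.1501  0.0804 -0.3733] w 0.07079890116776853 g 0.0
```

```bash
python3 -m creep '[[87,0,0,0.8,0,0,0],[87,0.2,-0.9,0.8,0,0,-1],[87,0.2,-0.9,0,0,0,-1],[87,0.2,-0.9,0,0,0,-1],[87,0.2,-0.9,0,0,0,-1],[87,0.2,-0.9,0,0,0,-1],[87,0.2,-0.9,0,0,0,-1],[87,0.2,-0.9,0,0,0,-1]]';python3 tc.py; python3 pk.py
```

```text
time_s: 18.53
tcp_pos: [0.5235, 0.1589, 0.178]
eef_rot: [179.2, -0.4, -166.9]
contact_force: [-0.6, 0.7, 0.3]
gripper_width: 0.0869
gripper_force: 0.0
t 18.5333 tcp [0.5235 0.1589 0.178 ] toolz [-0.0106  0.0114 -0.9999] tooly yaw 103.13481819214488 chg [-0.0246 -0.1168  0.178 ] F [-0.6293  0.6984  0.2808] Fchg [-0.3479  0.8734  0.2808] w 0.08690637900780468 g 0.0
[ 0.767  -0.0942] [ 0.7686 -0.0947] -41.67858917303319 [0.0731 0.074 ]
[ 0.584  -0.1601] [ 0.5839 -0.1604] 13.08416705160002 [0.0457 0.0945]
```

```bash
python3 -m creep '[[87,0.19,-0.98,0,0,0,0],[87,0.19,-0.98,0,0,0,0],[87,0.19,-0.98,0,0,0,0],[87,0.19,-0.98,0,0,0,0],[87,0.19,-0.98,0,0,0,0],[87,0.19,-0.98,0,0,0,0],[87,0.19,-0.98,0,0,0,0],[87,0.19,-0.98,0,0,0,0]]' >/dev/null;python3 -m creep '[[87,0.19,-0.98,0,0,0,0],[87,0.19,-0.98,0,0,0,0],[87,0.19,-0.98,0,0,0,0],[87,0.19,-0.98,0,0,0,0],[87,0.19,-0.98,0,0,0,0],[87,0,0,-0.7,0,0,0],[87,0,0,0,0,0,0],[87,0,0,0,0,0,0]]' >/dev/null;python3 tc.py; python3 - <<'E'
from h import *;from m import *
S,_=cap("scene");save(S,"s4.png")
E
```

```text
t 19.9167 tcp [ 0.5842 -0.1587  0.1594] toolz [-0.0135  0.0112 -0.9998] tooly yaw 103.12430605954366 chg [-0.0778 -0.4358  0.1594] F [-0.203   0.31   -0.0685] Fchg [-0.0829  0.3611 -0.0685] w 0.08685365448500193 g 0.0
```

View pics/s4.png

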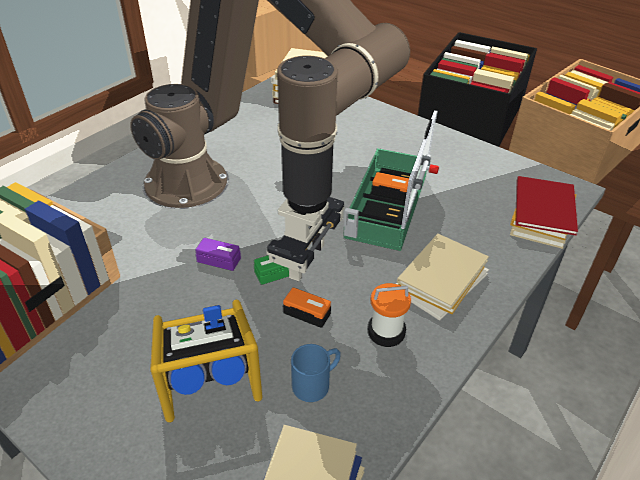

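```bash
python3 -m creep '[[87,0,-0.01,-0.78,0,0,0],[87,0,-0.01,-0.78,0,0,0],[87,0,-0.01,-0.78,0,0,0],[87,0,0,-0.78,0,0,0],[87,0,0,-0.78,0,0,0],[87,0,0,-0.78,0,0,0],[87,0,0,-0.78,0,0,0],[87,0,0,0,0,0,0]]'; python3 -m creep '[[87,0,0,-0.05,0,0,0],[30,0,0,0,0,0,0],[30,0,0,0,0,0,0],[30,0,0,0,0,0,0],[30,0,0,0,0,0,0],[30,0,0,0,0,0,0],[30,0,0,0,0,0,0],[30,0,0,0,0,0,0]]' 45; python3 -m creep '[[30,0,0,0,0,0,0],[30,0,0,0,0,0,0]]';python3 tc.py
```

```text
time_s: 20.63
tcp_pos: [0.5832, -0.1582, 0.0211]
eef_rot: [179.2, -0.7, -166.8]
contact_force: [-0.0, 0.6, -0.1]
gripper_width: 0.0868
gripper_force: 0.0
time_s: 21.3
tcp_pos: [0.5854, -0.1596, 0.0232]
eef_rot: [179.3, -0.4, -166.8]
contact_force: [0.6, -1.2, 2.4]
gripper_width: 0.0496
gripper_force: 45.0
time_s: 21.47
tcp_pos: [0.5854, -0.1596, 0.0231]
eef_rot: [179.3, -0.4, -166.8]
contact_force: [-0.2, -1.3, 5.7]
gripper_width: 0.0494
gripper_force: 45.0
t 21.4667 tcp [ 0.5854 -0.1596  0.0231] toolz [-0.0103  0.0108 -0.9999] tooly yaw 103.18398417005406 chg [-0.077  -0.437   0.0231] F [-0.1647 -1.3073  5.7005] Fchg [-0.6081 -1.169   5.7005] w 0.049406745211191434 g 44.993972182273865
```

```bash
python3 -m creep '[[30,0,0,0.5,0,0,0],[30,0,0,0.8,0,0,0],[30,0,0,0.9,0,0,0],[30,0,0,0.9,0,0,0],[30,0,0,0.9,0,0,0],[30,0,0,0.9,0,0,0],[30,0,0,0.8,0,0,0],[30,0,0,0,0,0,0]]' 45;python3 -m creep '[[30,-0.16,0.97,0,0,0,0],[30,-0.16,0.97,0,0,0,1],[30,-0.16,0.97,0,0,0,1],[30,-0.16,0.97,0,0,0,1],[30,-0.16,0.97,0,0,0,1],[30,-0.16,0.97,0,0,0,1],[30,-0.16,0.97,0,0,0,1],[30,-0.16,0.97,0,0,0,1]]';python3 -m creep '[[30,-0.16,0.97,0,0,0,0],[30,-0.16,0.97,0,0,0,0],[30,-0.16,0.97,0,0,0,0],[30,-0.16,0.97,0,0,0,0],[30,-0.16,0.97,0,0,0,0],[30,-0.16,0.97,0,0,0,0],[30,0,0,0,0,0,0],[30,0,0,0,0,0,0]]';python3 tc.py
```

```text
time_s: 22.13
tcp_pos: [0.5866, -0.1594, 0.1687]
eef_rot: [179.3, -0.2, -166.8]
contact_force: [1.0, -0.0, -2.1]
gripper_width: 0.0497
gripper_force: 44.9
time_s: 22.8
tcp_pos: [0.5514, 0.0358, 0.1632]
eef_rot: [179.2, -0.6, -159.8]
contact_force: [1.0, 0.4, -2.8]
gripper_width: 0.0498
gripper_force: 44.9
time_s: 23.47
tcp_pos: [0.5277, 0.1811, 0.1633]
eef_rot: [179.2, -0.6, -159.7]
contact_force: [0.7, -1.1, -3.4]
gripper_width: 0.0495
gripper_force: 44.9
t 23.4667 tcp [0.5277 0.1811 0.1633] toolz [-0.015   0.0088 -0.9998] tooly yaw 110.26699930122803 chg [-0.0129 -0.0975  0.1633] F [ 0.7272 -1.1286 -3.3583] Fchg [ 0.2904 -1.3108 -3.3583] w 0.04948940067408159 g 44.943591356277466
```

```bash
python3 -m creep '[[30,-0.1,0.73,0,0,0,0],[30,-0.1,0.73,0,0,0,0],[30,-0.1,0.73,0,0,0,0],[30,0,0,-0.5,0,0,0],[30,0,0,-0.8,0,0,0],[30,0,0,-0.8,0,0,0],[30,0,0,0,0,0,0],[30,0,0,0,0,0,0]]';python3 tc.py
```

```text
time_s: 24.13
tcp_pos: [0.5206, 0.2334, 0.1111]
eef_rot: [179.3, -0.7, -159.9]
contact_force: [0.5, 1.4, -2.8]
gripper_width: 0.0496
gripper_force: 44.9
t 24.1333 tcp [0.5206 0.2334 0.1111] toolz [-0.0155  0.0071 -0.9999] tooly yaw 110.12058046207295 chg [-0.0014 -0.0459  0.1111] F [ 0.4522  1.3762 -2.8353] Fchg [ 0.9016  1.1338 -2.8353] w 0.049621061008975016 g 44.94382202625275
```

```bash
python3 -m creep '[[30,0,0,-0.8,0,0,0],[30,0,0,-0.8,0,0,0],[30,0,0,-0.8,0,0,0],[30,0,0,-0.4,0,0,0],[30,0,0,0,0,0,0],[30,0,0,0,0,0,0],[30,0,0,0,0,0,0]]';python3 tc.py
```

```text
time_s: 24.72
tcp_pos: [0.5225, 0.2355, 0.0441]
eef_rot: [179.2, -0.4, -159.8]
contact_force: [-0.4, 0.9, -3.6]
gripper_width: 0.0499
gripper_force: 44.9
t 24.7167 tcp [0.5225 0.2355 0.0441] toolz [-0.0106  0.0108 -0.9999] tooly yaw 110.18815193954651 chg [ 0.0011 -0.0447  0.0441] F [-0.4069  0.9373 -3.6246] Fchg [-0.0564  1.0203 -3.6246] w 0.04986529702667622 g 44.943645000457764
```

```bash
python3 -m creep '[[30,0,0,-0.2,0,0,0],[30,0,0,-0.13,0,0,0],[30,0,0,0,0,0,0],[30,0,0,0,0,0,0],[30,0,0,0,0,0,0]]';python3 tc.py; python3 -m creep '[[66,0,0,0,0,0,0],[66,0,0,0,0,0,0],[66,0,0,0,0,0,0],[66,0,0,0.5,0,0,0],[66,0,0,0.9,0,0,0],[66,0,0,0.9,0,0,0],[66,0,0,0.9,0,0,0],[66,0,0,0.9,0,0,0]]'; python3 -m creep '[[20,-0.5,0,0.8,0,0,0],[0,-0.8,0,0.8,0,0,0],[0,-0.8,0,0.8,0,0,0],[0,-0.8,0,0.8,0,0,0],[0,-0.8,0,0.8,0,0,0],[0,0,0,0,0,0,0]]';python3 tc.py;python3 - <<'E'
from h import *;from m import *
S,_=cap("scene");T,_=cap("top")
a=cv2.resize(np.ascontiguousarray(S["frame"][90:260,310:470,::-1]),None,fx=3,fy=3);b=cv2.resize(np.ascontiguousarray(T["frame"][160:330,110:300,::-1]),None,fx=2,fy=2)
o=np.zeros((510,860,3),np.uint8);o[:,:480]=a;o[:340,480:]=b;cv2.imwrite("pics/p5.png",o[:,:800])
E
```

```text
time_s: 25.13
tcp_pos: [0.5225, 0.2358, 0.037]
eef_rot: [179.2, -0.3, -159.8]
contact_force: [-5.6, -1.1, 15.5]
gripper_width: 0.0496
gripper_force: 45.0
t 25.1333 tcp [0.5225 0.2358 0.037 ] toolz [-0.0095  0.0115 -0.9999] tooly yaw 110.23453793922768 chg [ 0.0012 -0.0443  0.037 ] F [-5.5583 -1.0917 15.4944] Fchg [-5.5918  0.9045 15.4944] w 0.049632310672286996 g 45.026816725730896
time_s: 25.8
tcp_pos: [0.5215, 0.2349, 0.1379]
eef_rot: [179.2, -0.5, -159.8]
contact_force: [0.2, 0.1, 0.9]
gripper_width: 0.0661
gripper_force: 0.0
time_s: 26.3
tcp_pos: [0.4282, 0.2356, 0.2413]
eef_rot: [179.1, -0.1, -159.8]
contact_force: [0.9, 0.6, -0.7]
gripper_width: 0.0316
gripper_force: 0.0
t 26.3 tcp [0.4282 0.2356 0.2413] toolz [-0.0077  0.0145 -0.9999] tooly yaw 110.2435454858952 chg [-0.0873 -0.0118  0.2413] F [ 0.9416  0.6003 -0.6546] Fchg [ 1.0914  0.2363 -0.6546] w 0.03157819353242359 g 0.0
```

View pics/p5.png

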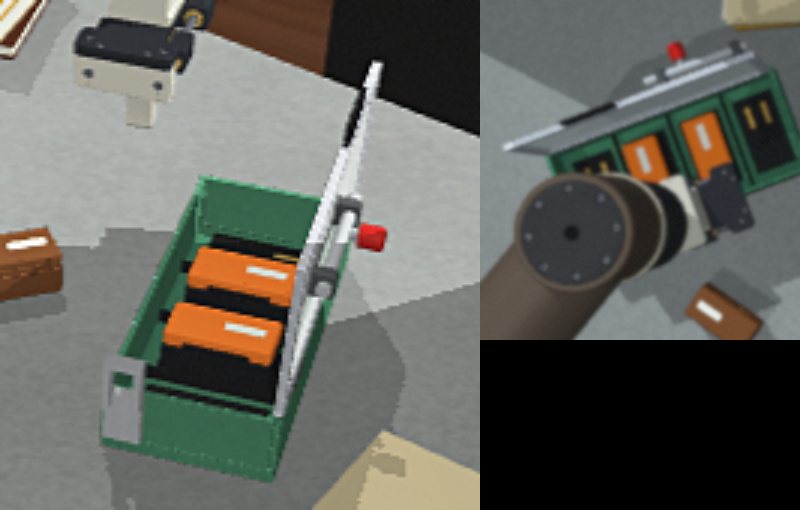

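```bash
python3 -m creep '[[0,0,0,0.8,0,0,0],[0,0,0,0.8,0,0,0],[0,0,0,0.8,0,0,0],[0,0.75,0.58,0,0,0,0],[0,0.75,0.58,0,0,0,0],[0,0.75,0.58,0,0,0,0],[0,0.75,0.58,0,0,0,0],[0,0.75,0.58,0,0,0,0]]' 20;python3 -m creep '[[0,0.75,0.58,0,0,0,0],[0,0.75,0.58,0,0,0,0],[0,0.75,0.58,0,0,0,0],[0,0.75,0.58,0,0,0,0],[0,0.75,0.58,0,0,0,0],[0,0,0,0,0,0,0],[0,0,0,0,0,0,0]]';python3 tc.py
```

```text
time_s: 27.07
tcp_pos: [0.524, 0.3078, 0.2951]
eef_rot: [179.3, -0.6, -159.9]
contact_force: [0.5, 1.3, 0.1]
gripper_width: 0.0002
gripper_force: 0.0
time_s: 27.65
tcp_pos: [0.6173, 0.38, 0.2931]
eef_rot: [179.3, -0.7, -159.9]
contact_force: [-1.5, 0.6, -0.4]
gripper_width: 0.0004
gripper_force: 0.0
t 27.65 tcp [0.6173 0.38   0.2931] toolz [-0.0158  0.0066 -0.9999] tooly yaw 110.12670380960105 chg [0.1401 0.058  0.2931] F [-1.4768  0.6285 -0.4285] Fchg [-1.167   1.1018 -0.4285] w 0.0003761016650320356 g 0.0
```

```bash
python3 -m creep '[[0,0,0,-0.75,0,0,0],[0,0,0,-0.75,0,0,0],[0,0,0,-0.75,0,0,0],[0,0,0,-0.75,0,0,0],[0,0,0,-0.7,0,0,0],[0,0,0,0,0,0,0],[0,0,0,0,0,0,0]]';python3 tc.py; python3 -m creep '[[0,-0.56,-0.21,0,0,0,0],[0,-0.56,-0.21,0,0,0,0],[0,-0.56,-0.21,0,0,0,0],[0,-0.56,-0.21,0,0,0,0],[0,0,0,0,0,0,0],[0,0,0,0,0,0,0]]';python3 tc.py
```

```text
time_s: 28.23
tcp_pos: [0.6159, 0.3791, 0.2034]
eef_rot: [179.3, -0.6, -159.8]
contact_force: [-0.6, -0.8, 1.3]
gripper_width: 0.0005
gripper_force: 0.0
t 28.2333 tcp [0.6159 0.3791 0.2034] toolz [-0.0141  0.0078 -0.9999] tooly yaw 110.16296094520568 chg [0.1385 0.0576 0.2034] F [-0.583  -0.7774  1.2735] Fchg [-0.8165 -0.5268  1.2735] w 0.0004952760509407974 g 0.0
time_s: 28.73
tcp_pos: [0.5608, 0.3592, 0.2066]
eef_rot: [179.2, -0.3, -159.8]
contact_force: [0.9, -0.3, -0.0]
gripper_width: 0.0004
gripper_force: 0.0
t 28.7333 tcp [0.5608 0.3592 0.2066] toolz [-0.0101  0.0116 -0.9999] tooly yaw 110.21164143444513 chg [0.0799 0.0581 0.2066] F [ 0.9094 -0.3274 -0.0373] Fchg [ 0.7394 -0.6226 -0.0373] w 0.0004290433033664335 g 0.0
```

```bash
python3 -m creep '[[0,-0.56,-0.21,0,0,0,0],[0,-0.56,-0.21,-0.05,0,0,0],[0,-0.56,-0.21,-0.2,0,0,0],[0,-0.56,-0.21,-0.25,0,0,0],[0,0,0,0,0,0,0]]';python3 tc.py
```

```text
time_s: 29.15
tcp_pos: [0.5034, 0.3374, 0.192]
eef_rot: [179.2, -0.5, -159.8]
contact_force: [-1.0, -0.4, 0.2]
gripper_width: 0.0004
gripper_force: 0.0
t 29.15 tcp [0.5034 0.3374 0.192 ] toolz [-0.0128  0.0099 -0.9999] tooly yaw 110.17178162525813 chg [0.0185 0.0575 0.192 ] F [-1.0418 -0.3834  0.1797] Fchg [-1.1101  0.0018  0.1797] w 0.00038226855960070075 g 0.0
```

```bash
python3 - <<'E'
from h import *;from m import *
S,_=cap("scene")
cv2.imwrite("pics/p6.png",cv2.resize(np.ascontiguousarray(S["frame"][60:260,300:480,::-1]),None,fx=2.5,fy=2.5))
E
```

```text
(no output)
```

View pics/p6.png

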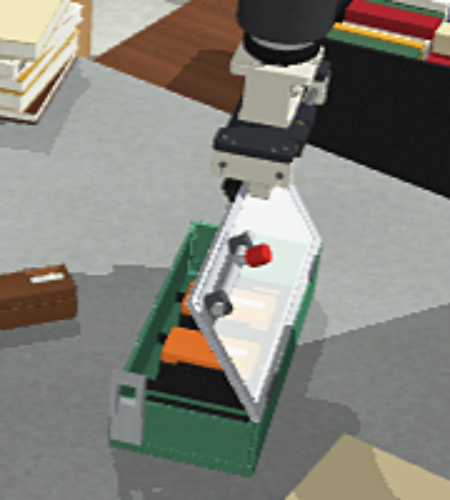

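```bash
python3 -m creep '[[0,-0.47,-0.17,-0.4,0,0,0],[0,-0.47,-0.17,-0.4,0,0,0],[0,-0.47,-0.17,-0.4,0,0,0],[0,-0.31,-0.12,-0.48,0,0,0],[0,-0.31,-0.12,-0.48,0,0,0],[0,-0.31,-0.12,-0.48,0,0,0],[0,0,0,0,0,0,0]]';python3 tc.py;python3 -m creep '[[0,-0.15,-0.06,-0.5,0,0,0],[0,-0.15,-0.06,-0.5,0,0,0],[0,-0.15,-0.06,-0.4,0,0,0],[0,0,0,0,0,0,0],[0,0,0,0,0,0,0]]';python3 tc.py
```

```text
time_s: 29.78
tcp_pos: [0.4453, 0.3155, 0.1244]
eef_rot: [179.3, -0.6, -159.8]
contact_force: [-0.5, -1.2, -1.1]
gripper_width: 0.0002
gripper_force: 0.0
t 29.7833 tcp [0.4453 0.3155 0.1244] toolz [-0.0144  0.0078 -0.9999] tooly yaw 110.15427675090892 chg [-0.0436  0.0572  0.1244] F [-0.5019 -1.1648 -1.1001] Fchg [-0.8749 -0.9183 -1.1001] w 0.00021488115772331538 g 0.0
time_s: 30.2
tcp_pos: [0.4357, 0.3123, 0.0913]
eef_rot: [179.3, -0.5, -159.8]
contact_force: [0.7, 0.2, 0.8]
gripper_width: 0.0001
gripper_force: 0.0
t 30.2 tcp [0.4357 0.3123 0.0913] toolz [-0.0121  0.0094 -0.9999] tooly yaw 110.1900249079003 chg [-0.0537  0.0575  0.0913] F [0.6733 0.2121 0.7883] Fchg [ 0.705  -0.0347  0.7883] w 0.000145776691501203 g 0.0
```

```bash
python3 -m creep '[[0,0,0,-0.3,0,0,0],[0,0,0,-0.25,0,0,0],[0,0,0,-0.15,0,0,0],[0,0,0,0,0,0,0],[0,0,0,0,0,0,0]]';python3 tc.py;python3 - <<'E'
from h import *;from m import *
S,_=cap("scene")
cv2.imwrite("pics/p7.png",cv2.resize(np.ascontiguousarray(S["frame"][60:260,300:480,::-1]),None,fx=2.5,fy=2.5))
E
```

```text
time_s: 30.62
tcp_pos: [0.4356, 0.3125, 0.0761]
eef_rot: [179.2, -0.3, -159.7]
contact_force: [-7.9, -4.3, 26.2]
gripper_width: 0.0007
gripper_force: 13.0
t 30.6167 tcp [0.4356 0.3125 0.0761] toolz [-0.0102  0.0112 -0.9999] tooly yaw 110.25174687411008 chg [-0.0537  0.0577  0.0761] F [-7.9158 -4.255  26.1907] Fchg [-8.9004 -1.2444 26.1907] w 0.0007331820454888512 g 13.013151749892131
```

View pics/p7.png

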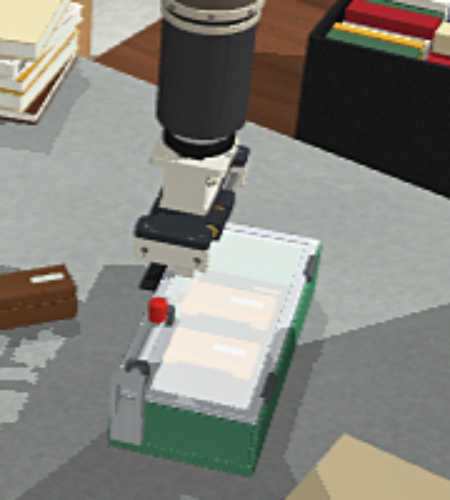

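```bash
python3 -m creep '[[0,0,0,0.5,0,0,0],[0,0,0,0.8,0,0,0],[0,0,0,0.8,0,0,0],[0,0,0,0,0,0,0],[0,0,0,0,0,0,0]]';python3 tc.py;python3 - <<'E'
from h import *;from m import *
np.set_printoptions(precision=4,suppress=True)
a=np.radians(20.3);M=np.array([[np.cos(a),-np.sin(a),0],[np.sin(a),np.cos(a),0],[0,0,1]])
for n in("scene","top"):
    S,S0=cap(n);hsv=cv2.cvtColor(S["frame"],cv2.COLOR_RGB2HSV);m=cv2.inRange(hsv,(0,170,90),(4,255,255))|cv2.inRange(hsv,(174,170,90),(180,255,255))
    k,l,st,ce=cv2.connectedComponentsWithStats(m)
    for i in range(1,k):
        w=onz(S,*ce[i],.113);p=(w-[.506,.277,0])@M
        if st[i,4]>12 and abs(p[0])<.12 and abs(p[1])<.2: print(n,st[i],ce[i],w,p)
    for d in search_frame(S0,"bolt_knob")[:2]: print(n,d)
E
```

```text
time_s: 31.08
tcp_pos: [0.4354, 0.3124, 0.1269]
eef_rot: [179.1, -0.3, -159.8]
contact_force: [-0.0, 0.1, -1.2]
gripper_width: 0.0007
gripper_force: 0.0
t 31.0833 tcp [0.4354 0.3124 0.1269] toolz [-0.0108  0.0119 -0.9999] tooly yaw 110.17415420811002 chg [-0.054   0.0577  0.1269] F [-0.0061  0.0844 -1.18  ] Fchg [ 0.0235  0.0813 -1.18  ] w 0.0006802362944779334 g 0.0
scene [360 179   7  10  62] [362.8226 183.3871] [0.4806 0.1919 0.113 ] [-0.0533 -0.071   0.113 ]
scene {'bbox': [356.2, 180.3, 370.1, 203.9], 'conf': 0.51}
top [234 247   6   6  25] [236.88 249.28] [0.4806 0.1912 0.113 ] [-0.0535 -0.0716  0.113 ]
top {'bbox': [222.7, 236.0, 268.4, 259.5], 'conf': 0.58}
```

```bash
python3 -m creep '[[0,0.28,-0.77,-0.19,0,0,0],[0,0.28,-0.77,-0.19,0,0,0],[0,0.28,-0.77,-0.19,0,0,0],[0,0.28,-0.77,-0.19,0,0,0],[0,0,0,0,0,0,0],[0,0,0,0,0,0,0],[0,0,0,0,0,0,0]]';python3 tc.py
```

```text
time_s: 31.87
tcp_pos: [0.4627, 0.2346, 0.1064]
eef_rot: [179.3, -0.5, -159.8]
contact_force: [-0.3, -0.0, -0.6]
gripper_width: 0.0004
gripper_force: 0.0
t 31.8667 tcp [0.4627 0.2346 0.1064] toolz [-0.0128  0.0092 -0.9999] tooly yaw 110.14594092712632 chg [-0.0553 -0.0247  0.1064] F [-0.2901 -0.0207 -0.5903] Fchg [-0.2793  0.0813 -0.5903] w 0.0004364571454979351 g 0.0
```

```bash
python3 -m creep '[[0,0.18,-0.45,0,0,0,0],[0,0.18,-0.45,0,0,0,0],[0,0.18,-0.45,0,0,0,0],[0,0.18,-0.45,0,0,0,0],[0,0.18,-0.45,0,0,0,0],[0,0,0,0,0,0,0],[0,0,0,0,0,0,0]]';python3 tc.py
```

```text
time_s: 32.45
tcp_pos: [0.4858, 0.1774, 0.1069]
eef_rot: [179.2, -0.5, -159.9]
contact_force: [-0.1, -0.2, -0.6]
gripper_width: 0.0006
gripper_force: 0.0
t 32.45 tcp [0.4858 0.1774 0.1069] toolz [-0.012   0.0097 -0.9999] tooly yaw 110.07699581138941 chg [-0.0536 -0.0864  0.1069] F [-0.0511 -0.1793 -0.5888] Fchg [-0.1101 -0.1505 -0.5888] w 0.000563606381551117 g 0.0
```

Push to the stop in small steps.

```bash
python3 -m creep '[[0,0.05,-0.13,0,0,0,0],[0,0,0,0,0,0,0],[0,0,0,0,0,0,0]]'; python3 tc.py; python3 -m creep '[[0,0.05,-0.13,0,0,0,0],[0,0,0,0,0,0,0],[0,0,0,0,0,0,0]]'; python3 tc.py
```

```text
time_s: 32.7
tcp_pos: [0.4867, 0.1754, 0.1069]
eef_rot: [179.2, -0.5, -159.8]
contact_force: [0.8, 1.1, -1.0]
gripper_width: 0.0001
gripper_force: 0.3
t 32.7 tcp [0.4867 0.1754 0.1069] toolz [-0.012   0.0099 -0.9999] tooly yaw 110.18478138211972 chg [-0.0534 -0.0886  0.1069] F [ 0.8293  1.0696 -0.9673] Fchg [ 1.1489  0.7154 -0.9673] w 0.00011868410506284469 g 0.26480913162231445
time_s: 32.95
tcp_pos: [0.4871, 0.1749, 0.1069]
eef_rot: [179.0, -0.4, -159.8]
contact_force: [-9.6, 14.2, 2.3]
gripper_width: 0.0002
gripper_force: 8.6
t 32.95 tcp [0.4871 0.1749 0.1069] toolz [-0.0124  0.014  -0.9998] tooly yaw 110.17717821133687 chg [-0.0532 -0.0892  0.1069] F [-9.5807 14.1962  2.266 ] Fchg [-4.0605 16.6384  2.266 ] w 0.0002267237841428156 g 8.560903072357178
```

```bash
python3 -m creep '[[0,-0.2,0.5,0,0,0,0],[0,-0.1,0.3,0.4,0,0,0],[0,0,0,0.9,0,0,0],[0,0,0,0.9,0,0,0],[0,0,0,0.9,0,0,0],[0,-0.3,0,0.9,0,0,0],[0,-0.3,0,0.9,0,0,0],[0,0,0,0,0,0,0]]'; python3 - <<'E'
from h import *;from m import *
np.set_printoptions(precision=4,suppress=True)
a=np.radians(20.3);M=np.array([[np.cos(a),-np.sin(a),0],[np.sin(a),np.cos(a),0],[0,0,1]])
for n in("top","scene"):
    S,S0=cap(n);hsv=cv2.cvtColor(S["frame"],cv2.COLOR_RGB2HSV);m=cv2.inRange(hsv,(0,170,90),(4,255,255))|cv2.inRange(hsv,(174,170,90),(180,255,255))
    k,l,st,ce=cv2.connectedComponentsWithStats(m)
    for i in range(1,k):
        w=onz(S,*ce[i],.113);p=(w-[.506,.277,0])@M
        if st[i,4]>12 and abs(p[0])<.12 and abs(p[1])<.2: print(n,w,p)
save(S,"s8.png")
E
```

```text
time_s: 33.62
tcp_pos: [0.4664, 0.1928, 0.2349]
eef_rot: [179.2, -0.1, -159.7]
contact_force: [0.9, 0.6, 0.7]
gripper_width: 0.0005
gripper_force: 0.0
scene [0.4956 0.1519 0.113 ] [-0.0531 -0.1137  0.113 ]
```

View pics/s8.png

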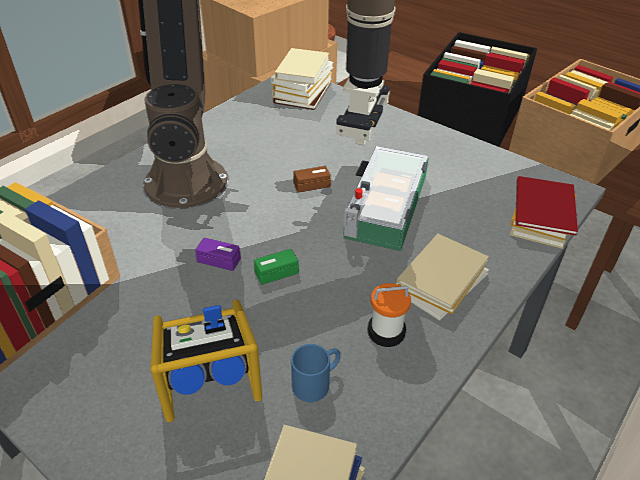

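```bash
python3 -c "
from plant import close_job
print(close_job())"
```

```text
the job is handed in; nothing more can be done
None
```

I handed the job in at about 34 s. The breaker was tested and the lever re-latched, both packs present lie flat in charging places, and the lid is shut. The bolt was pushed to its stop: its knob measured about 43 mm of travel, to about 2 mm, so the bolt's margin over the required 40 mm is small. The hand-in returned no verdict.

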